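# Press a ravioli stamp's handle home in a bar clamp

## Robot

A 6-joint arm with a two-finger parallel gripper is mounted at the origin on the work surface. World frame = base frame: x ahead of the robot, y to its left, z up, the work surface at z = 0. Lengths are in m, angles in rad, forces in N, time in s.
With the tool pointing down it reaches from about 0.3 to 0.95 m from the base axis. Payload 3.1 kg.
Tool frame: the origin (TCP) lies at the very end of the fingers, on their centre line; the grasp point (between the pads) lies 19 mm behind it; z points along the fingers, y is the line along which they close (so a half turn about z gives the same grasp; the last joint's range is limited). The gripper opens to 85 mm and grips with 20 to 120 N. Pads are 22 mm wide; open, the fingers measure 114 mm over their backs; the gripper's body (76 mm by 85 mm) begins 54 mm behind the grasp point. The pads swing forward as they close: fully open they stand 13 mm farther back than shut.
Start: joints at [1.177, 0.308, 1.634, -0, 1.2, -0.07], TCP at [0.199, 0.593, 0.231] pointing down, gripper open.
Joint ranges: [-3.06, 3.06], [-0.79, 1.96], [0.05, 2.63], [-1.19, 4.34], [0.05, 2.64], [-2.94, 2.94]. Speed limits (rad/s): [2.79, 2.79, 3.14, 3.14, 3.14, 3.14].

## Interface

Orientations are given as a unit quaternion [w, x, y, z].
In Python, from rig import arm gives the robot as it stands. The module is installed in compiled form; this text tells all that it offers.
- The arm moves only by the tool arm_command, never from a script. Its argument "rows" is one flat list of numbers, 7 for each row, row after row: the gripper command: -1 is shut, 1 is fully open, values between are in proportion, then the shift along the tool's x, y, z in cm, then the turn, a rotation vector about the tool's x, y, z in degrees. In form: [gripper, x, y, z, wx, wy, wz, gripper, x, y, z, wx, wy, wz, ...]. A call has 1 to 12 rows; each row is the pose to reach, as a shift and turn from the pose commanded when the call began, along the tool's axes at that moment; what a row does not reach only later rows make up. A row lasts 1/12 s, in which the tool goes at most 41.7 mm and 7.16 degrees, less where a joint would pass 70% of its speed; a pose out of reach is approached as far as the arm can. A call with a gripper value outside its range is refused whole. The fingers move at their own pace and stop on an object; "newtons" is the grip in N (left out, the last holds). Time passes only in rows, so rows that repeat a pose let the fingers close. It gives the time, the measured TCP pose, the force, the opening and the grip force at its end, in the units of the state.
- arm.get_obs(): the state, without advancing time (a new reading comes with each control period).
- arm.read_camera(name): name is "side" or "top"; returns a dict with "image" (480x640x3 uint8, red, green, blue), "intrinsics" (3x3 intrinsics, pixels), "dist_coeffs" ([k1, k2, p1, p2, k3] as OpenCV has them; the pictures are not rectified), "xyz" and "rotation" of the camera in the world. Camera axes: x right, y down, z forward; pixel columns grow to the right and rows downward; lengths in m; the calibration is good to about 2 mm. A picture is of the moment at which its call begins. There is no depth.
- arm.finish_job(): hands the job in; it is judged then, once.
The state is a dict: "time": time; "joint_positions": joint angles; "dq": joint speeds; "tau": joint torques, N m; "position": TCP position; "eef_rot": TCP orientation; "wrist_force": force on the tool from outside, world axes, zero at the start; "moment": the same for the moment, N m; "finger_gap": finger opening in m; "grip_force": force on a finger pad.
Only numpy, scipy, OpenCV 4.12 (cv2) and the standard library are available. Lean on these libraries where they do the work, as an engineer would, in place of code of your own. Each camera call takes 0.05 s, during which the arm holds its last target. There are 200 camera calls.

## Task

The wooden handle of the ravioli stamp lying in the bench clamp has worked off its shank: squeeze the clamp's trigger, stroke by stroke, to walk the jaw onto the handle and press it fully home against the steel collar, but stop squeezing as soon as it is home so that the wood is not crushed. Then press the release tab until the jaw has run all the way back, and let go of everything. Work the clamp only by its trigger and tab: do not push on the stamp or the jaw, and leave the other things on the counter alone.

Things in the scene. Friction and masses are not known exactly. Their poses are not given: they have to be found in the camera images.
- clamp: Bar clamp on its back, fixed to a 400 x 100 x 14 mm wooden board. Origin: on the counter under the trigger's pivot; clamp x runs from the release tab past pistol grip and trigger to stamp and moving jaw, z up; symmetric about y = 0. Along x (mm): tab plate -165 to -137, pistol grip -44 to -30 (upright, 22 wide, 170 high), leaning trigger, fixed jaw 75 to 90, stamp, moving jaw
- trigger (a joint): Black blade, 12 thick, 22 wide, top 165 mm high; pivot 22 mm high; leans 0.135 rad to the stamp when free. 0 = let go, 0.29 rad = fully squeezed (35 mm to clamp -x, to the grip, at trigger_face). Springs back (2.7 to 4.1 N). Idle for 0.09 rad, then pulls the jaw 1 mm per 2.8 mm at trigger_face; past 0.26 rad a tooth catches and the jaw stays 6 mm further when let go. 3 to 7 strokes
- trigger_face (a point): Middle of the trigger's front face (stamp side), 145 mm high, at rest 23 mm in clamp x from the origin. A fingertip in front of it can pull it to clamp -x. Force here: about 6 N walking the free jaw, 11 N while the handle slides on, then 1.5 N more per mm once home. 67 mm over trigger and pistol grip
- grip_back (a point): Back face of the pistol grip, 145 mm above the counter
- jaw: Moving jaw (16 x 44 mm, 125 high) on its toothed steel bar. Origin: not on the jaw; it coincides with the clamp's origin when wide open (stop) and moves with the bar, to clamp -x as it closes, at most 45 mm. The ratchet holds it; a spring (about 5 N) runs it back to wide open while the release tab is held down
- pad (a joint): Rubber pad, 6 x 40 x 44 mm, on a stiff spring on the jaw: compression in m, 0 = free, 12 N per mm. The handle slides at about 12 N (1 mm); more than 2.6 mm (31 N) crushes the wood
- pad_face (a point): Centre of the pad's pressing face, 105 mm above the counter
- tab (a joint): Release tab, a steel lever with a 28 x 30 mm plate behind the pistol grip: 0 = up, 0.25 rad = fully pressed (11 mm down at tab_top); spring force 1 to 4 N. It nods by up to 0.1 rad as the teeth click. Pressed past 0.15 rad with the trigger let go, it frees the bar
- tab_top (a point): Centre of the tab plate's top, 83 mm above the counter at rest
- stamp: Loose ravioli stamp, 220 g, lying in two wooden V saddles with its axis along clamp x, 105 mm above the counter: steel cutter 60 mm diameter, 22 long, towards the fixed jaw, a collar 20 mm diameter and 13 long, an 8 mm shank. Origin: centre of the cutting rim; x along the axis to the handle
- collar (a point): End of the steel collar, where the handle seats
- knob (a joint): Wooden handle (30 mm diameter, 60 long) of the stamp: gap in m between it and the collar; 0 = fully home. Tight fit, slides at about 12 N and stays where it is pushed
- knob_end (a point): Centre of the wooden handle's free end
- bowl: Steel bowl, 130 mm wide, 70 high, bystander; origin under its centre
- mould: Ravioli mould tray, 110 x 220 x 25 mm, bystander; origin under its centre
- square_stamp: Upright square ravioli stamp, 50 x 50 x 82 mm, bystander; origin under its centre
- fixed_jaw (a point): Top centre of the fixed steel jaw (15 x 50 mm, 136 high, clamp x 75 to 90). A round anvil, screwed out of it by an unknown 0 to 8 mm, takes the stamp's rim. Between trigger and this jaw 50 mm are free
Mind the look-alikes: they are no part of the job. What is shaped like the stamp but orange is not meant.

How it is judged:
By the outcome, as a careful person would: the job done as asked, in the order asked, and still so for the second after the job is handed in, with the robot touching nothing.
It also fails if it takes over 64 s, if anything falls off the work surface, if the arm or the gripper's body presses on something with over 40 N, if the wrist force passes 120 N, or if a joint passes its speed limit or range.

## Working session

There is one attempt and no reset: what is moved stays moved. The work goes in short steps, Python scripts to look and compute and a tool call to move; the robot and the scene stay as the last step left them, time stands still between calls to the robot, and variables do not carry over. Pictures are saved under pics/ and viewed, at most 10 in all, crops included, and the job is handed in when it is done.

Besides the shell and the picture viewer there is one more tool, called after "Call:" by a JSON object that holds its "name" and its "arguments", one argument or row to a line. arm_command: Moves the arm, as the interface text tells. Its arguments: {"type":"object","properties":{"rows":{"type":"array"},"newtons":{"type":"number"}},"required":["rows"]}

```bash
mkdir -p pics; cat > h.py <<'E'
import numpy as np, cv2
from rig import arm
def cam(n,save=None):
    c=arm.read_camera(n)
    if save: cv2.imwrite('pics/'+save,c['image'][:,:,::-1])
    return c
def R(c):
    r=np.array(c['rotation'],float)
    if r.shape==(3,3): return r
    from scipy.spatial.transform import Rotation
    return Rotation.from_quat(np.r_[r[1:],r[0]]).as_matrix()
def ray(c,p):
    u=cv2.undistortPoints(np.array([[p]],float),np.array(c['intrinsics']),np.array(c['dist_coeffs']))[0,0]
    d=R(c)@np.r_[u,1]; return np.array(c['xyz']),d/np.linalg.norm(d)
def onz(c,p,z):
    o,d=ray(c,p); return o+d*(z-o[2])/d[2]
def tri(c1,p1,c2,p2):
    o,d=ray(c1,p1);q,e=ray(c2,p2)
    s=np.linalg.lstsq(np.c_[d,-e],q-o,rcond=None)[0]
    a=o+s[0]*d;b=q+s[1]*e; return (a+b)/2,np.linalg.norm(a-b)
def proj(c,P):
    r=R(c).T; t=-r@np.array(c['xyz'])
    return cv2.projectPoints(np.array(P,float).reshape(-1,3),cv2.Rodrigues(r)[0],t,np.array(c['intrinsics']),np.array(c['dist_coeffs']))[0][:,0]
E
python3 - <<'E'
from h import *
for n in('top','side'):
    c=cam(n,n+'0.png'); print(n,c['xyz'],np.round(R(c),3).tolist(),np.array(c['intrinsics']).tolist())
o=arm.get_obs(); print(o)
E
```

```text
top [ 0.45056435 -0.0252961   1.18545537] [[0.011, -0.99, 0.139], [-1.0, -0.009, 0.014], [-0.012, -0.139, -0.99]] [[622.353930322289, 0.0, 319.8603692433412], [0.0, 622.353930322289, 242.06466114048743], [0.0, 0.0, 1.0]]
side [0.16657503 0.41784378 0.62791678] [[-0.662, -0.477, 0.579], [-0.75, 0.417, -0.514], [0.003, -0.774, -0.633]] [[437.81246283912134, 0.0, 315.451038840867], [0.0, 437.81246283912134, 238.68620075005677], [0.0, 0.0, 1.0]]
{'time': 0.1, 'joint_positions': array([ 1.17732784e+00,  3.08938305e-01,  1.63507419e+00, -2.25976575e-05,
        1.19973769e+00, -6.97060648e-02]), 'dq': array([-2.77182178e-03, -1.66070701e-03, -2.99702715e-03, -1.82576769e-04,
       -1.19378975e-03,  8.47006228e-05]), 'tau': array([-1.15315004e-03, -4.16412485e+01, -2.77645308e+01, -1.69077093e-04,
        4.03661499e-03, -4.78401212e-07]), 'position': array([0.19857595, 0.59180624, 0.23014214]), 'eef_rot': array([-2.37357340e-04,  1.61170959e-01,  9.86925913e-01, -1.05238445e-03]), 'wrist_force': array([-0.02055456,  0.22622649, -0.2876348 ]), 'moment': array([0.02366598, 0.02629558, 0.00197777]), 'grip_force': 0.0, 'finger_gap': 0.08516462030080611}
```

View pics/top0.png

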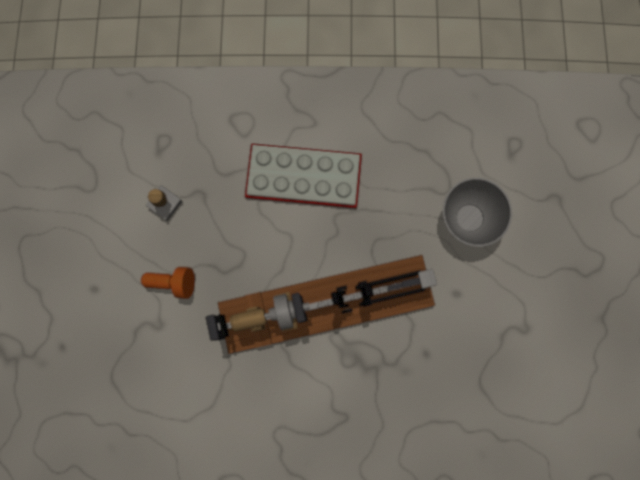

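View pics/side0.png

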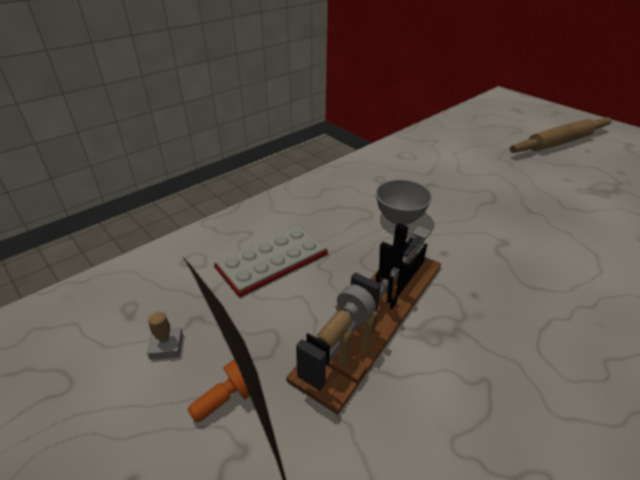

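The top view shows the clamp from the tab (428,278) through grip and trigger (about 365 and 340,297) to the fixed jaw (299,308), cutter (285,312), handle (247,320) and moving jaw (215,326). The orange look-alike is at (170,281). The side view shows the same, partly hidden by a dark curved thing in front. I'll enlarge both for exact pixels.

```bash
python3 - <<'E'
import cv2,numpy as np
a=cv2.imread('pics/top0.png')[245:365,195:445]; b=cv2.imread('pics/side0.png')[215:415,280:450]
f=lambda i,k:cv2.convertScaleAbs(cv2.resize(i,None,fx=k,fy=k,interpolation=cv2.INTER_CUBIC),alpha=1.8)
cv2.imwrite('pics/topc.png',f(a,3.2)); cv2.imwrite('pics/sidec.png',f(b,3))
E
```

```text
(no output)
```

View pics/topc.png

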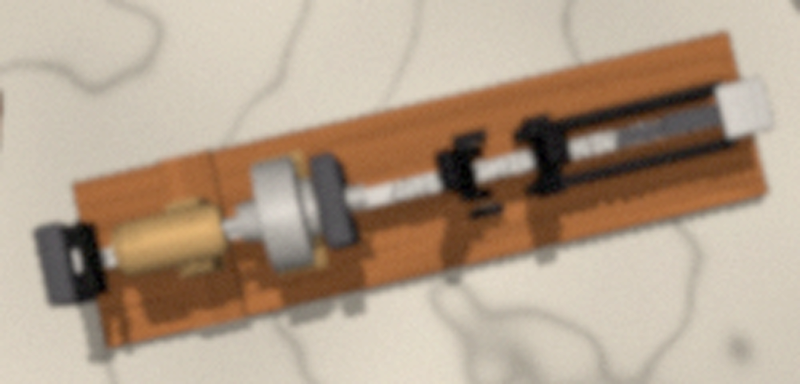

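View pics/sidec.png

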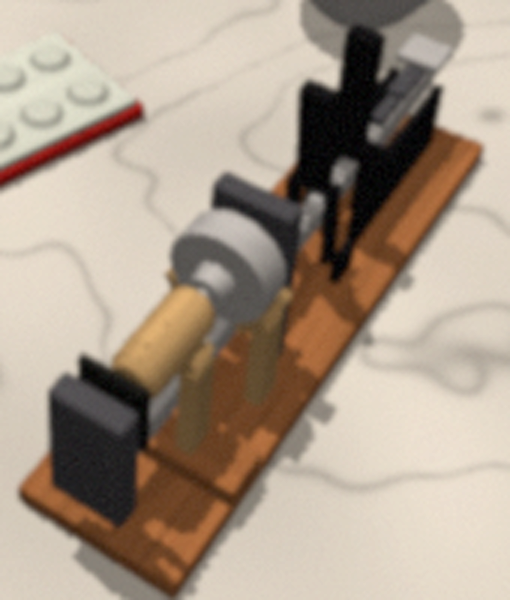

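Crop `topc`: board corners (75,184), (727,33), (768,193), (107,348); tab plate (744,107), grip top about (545,155), trigger (462,170), fixed jaw top (335,200). In `sidec`, the trigger is the tall blade with its top at (364,32) and the tab plate is at (425,50).

```bash
python3 - <<'E'
from h import *
from scipy.spatial.transform import Rotation
c=cam('top')
p=lambda u,v:(195+(u+.5)/3.2-.5,245+(v+.5)/3.2-.5)
B=np.array([onz(c,p(*q),.014)[:2] for q in [(75,184),(727,33),(768,193),(107,348)]])
print('sides',[np.linalg.norm(B[i]-B[(i+1)%4]).round(4) for i in range(4)])
ex=(B[0]+B[3]-B[1]-B[2]); ex/=np.linalg.norm(ex); ey=np.array([-ex[1],ex[0]])
print('ex',ex,'Bc',B.mean(0))
pts={'tab':((744,107),.083,-151),'fix':((335,200),.136,82.5),'grip':((545,150),.170,-37),'trig':((461,168),.165,None)}
for n,(q,z,x) in pts.items():
    w=onz(c,p(*q),z)[:2]; r=w-B.mean(0)
    print(n,w.round(4),'rel board centre mm',(r@ex*1e3).round(1),(r@ey*1e3).round(1),'origin',(w-ex*x/1e3).round(4) if x is not None else '')
s=cam('side')
ps=lambda u,v:(280+(u+.5)/3-.5,215+(v+.5)/3-.5)
print('tab tri',tri(c,p(744,107),s,ps(425,50)),'fix tri',tri(c,p(335,200),s,ps(258,198)))
o=arm.get_obs(); q=o['eef_rot']; M=Rotation.from_quat(np.r_[q[1:],q[0]]).as_matrix(); print(M.round(3),o['time'])
E
```

```text
sides [np.float64(0.3959), np.float64(0.0973), np.float64(0.3979), np.float64(0.0979)]
ex [-0.23690083  0.97153384] Bc [ 0.49729371 -0.02165098]
tab [ 0.5419 -0.2014] rel board centre mm -185.2 -0.8 origin [ 0.5061 -0.0547]
fix [0.4865 0.0226] rel board centre mm 45.6 -0.0 origin [ 0.5061 -0.0575]
grip [ 0.5119 -0.0856] rel board centre mm -65.5 1.0 origin [ 0.5031 -0.0496]
trig [ 0.5026 -0.0429] rel board centre mm -21.9 -0.1 origin 
tab tri (array([ 0.54267679, -0.20110784,  0.08208833]), np.float64(0.0016104713082834305)) fix tri (array([0.48756992, 0.02351674, 0.13073974]), np.float64(0.0021519137729281088))
[[-0.948  0.318 -0.001]
 [ 0.318  0.948 -0.001]
 [ 0.    -0.001 -1.   ]] 0.2
```

Call:
{"name": "arm_command", "arguments": {
  "rows": [-1,-3.9,-4,0,0,0,5,-1,-7.8,-8,0,0,0,10,-1,-11.7,-12,0,0,0,15,-1,-15.6,-15.8,0,0,0,20,-1,-19.5,-19.7,0,0,0,25,-1,-23.4,-23.6,0,0,0,30,-1,-27.3,-27.6,0,0,0,35,-1,-31.2,-31.5,0,0,0,40,-1,-35.1,-35.4,0,0,0,45,-1,-39,-39.4,0,0,0,50,-1,-43,-43.4,0,0,0,55,-1,-47,-47.5,0,0,0,57.8],
  "newtons": 20
}}

```text
time: 1.2
position: [0.4197, 0.1418, 0.2315]
eef_rot: [0.0, 0.619, 0.785, 0.0]
wrist_force: [-0.1, 1.1, 0.8]
finger_gap: -0.0002
grip_force: 0.0
```

Call:
{"name": "arm_command", "arguments": {
  "rows": [-1,0,0,0,0,0,0,-1,0,0,0,0,0,0,-1,0,0,0,0,0,0]
}}

```text
time: 1.45
position: [0.419, 0.1437, 0.2311]
eef_rot: [-0.0, 0.618, 0.786, -0.0]
wrist_force: [-0.2, -0.3, 0.1]
finger_gap: 0.0
grip_force: 0.0
```

```bash
cat >> h.py <<'E'
from scipy.spatial.transform import Rotation
EX=np.array([-.2369,.9715]);EY=np.array([-.9715,-.2369]);O=np.array([.5062,-.0562])
def st():
    o=arm.get_obs(); q=o['eef_rot']; M=Rotation.from_quat(np.r_[q[1:],q[0]]).as_matrix()
    r=o['position'][:2]-O
    f=o['wrist_force']
    print('t %.2f clampxy %s z %.4f  F(clamp x,y,z) %s grip %.3f'%(o['time'],(r@np.c_[EX,EY]*1e3).round(1),o['position'][2],np.round([f[:2]@EX,f[:2]@EY,f[2]],2),o['finger_gap'])); print(M.round(3).tolist())
E
python3 - <<'E'
from h import *
st()
E
```

```text
t 1.45 clampxy [214.9  37.3] z 0.2311  F(clamp x,y,z) [-0.23  0.28  0.13] grip 0.000
[[-0.235, 0.972, -0.001], [0.972, 0.235, 0.001], [0.001, -0.001, -1.0]]
```

Call:
{"name": "arm_command", "arguments": {
  "rows": [-1,-4,0.9,0,0,0,0,-1,-8,1.8,0,0,0,0,-1,-12,2.7,0,0,0,0,-1,-14.5,3.3,0,0,0,0,-1,-16.5,3.7,0,0,0,0,-1,-16.5,3.7,0,0,0,0,-1,-16.5,3.7,3,0,0,0,-1,-16.5,3.7,6,0,0,0,-1,-16.5,3.7,7,0,0,0,-1,-16.5,3.7,7,0,0,0]
}}

```text
time: 2.28
position: [0.4906, -0.0055, 0.1579]
eef_rot: [-0.004, 0.617, 0.787, -0.002]
wrist_force: [0.6, -0.4, 0.3]
finger_gap: -0.0005
grip_force: 0.0
```

```bash
python3 - <<'E'
from h import *
st()
a=cam('top')['image'][225:365,195:445,::-1]; b=cam('side')['image'][195:415,240:450,::-1]
f=lambda i:cv2.convertScaleAbs(cv2.resize(i,(400,int(400*i.shape[0]/i.shape[1])),interpolation=cv2.INTER_CUBIC),alpha=1.8)
a=f(a);b=f(b);m=np.zeros((420,800,3),np.uint8);m[:a.shape[0],:400]=a;m[:b.shape[0],400:]=b[:420];cv2.imwrite('pics/m1.png',m)
E
```

```text
t 2.28 clampxy [52.9  3.1] z 0.1579  F(clamp x,y,z) [-0.57 -0.51  0.34] grip -0.001
[[-0.239, 0.971, -0.008], [0.971, 0.239, 0.001], [0.003, -0.008, -1.0]]
```

View pics/m1.png

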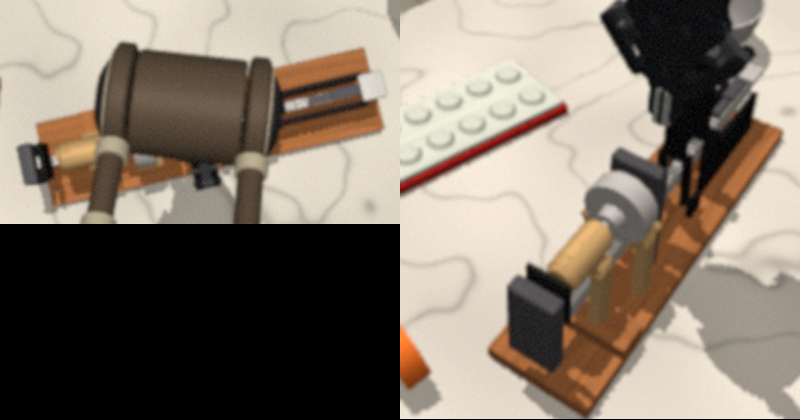

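The picture shows the shut fingers standing between the trigger and the fixed jaw, and the side view keeps handle, collar and jaw in sight (pad about (550,285), collar about (612,215)). Now down, then I feel for the trigger.

Call:
{"name": "arm_command", "arguments": {
  "rows": [-1,0,0.2,1.8,0,0,0,-1,0,0.2,1.8,0,0,0,-1,-1,0.2,1.8,0,0,0,-1,-1,0.2,1.8,0,0,0,-1,-1,0.2,1.8,0,0,0]
}}

```text
time: 2.8
position: [0.4997, -0.0176, 0.1448]
eef_rot: [0.001, 0.618, 0.786, 0.001]
wrist_force: [-0.2, 0.8, 0.6]
finger_gap: -0.0001
grip_force: 0.1
```

```bash
python3 - <<'E'
from h import *
st()
E
```

```text
t 2.80 clampxy [39.  -2.8] z 0.1448  F(clamp x,y,z) [0.8  0.   0.56] grip -0.000
[[-0.235, 0.972, 0.003], [0.972, 0.235, -0.0], [-0.001, 0.002, -1.0]]
```

Call:
{"name": "arm_command", "arguments": {
  "rows": [-1,-0.3,-0.3,0.3,0,0,0,-1,-0.3,-0.3,0.3,0,0,0,-1,-0.3,-0.3,0.3,0,0,0]
}}

```text
time: 3.05
position: [0.4962, -0.0208, 0.1405]
eef_rot: [0.0, 0.618, 0.786, 0.0]
wrist_force: [-0.5, 1.8, 0.8]
finger_gap: -0.0001
grip_force: 0.6
```

Call:
{"name": "arm_command", "arguments": {
  "rows": [-1,-0.4,0,0,0,0,0,-1,-0.4,0,0,0,0,0,-1,-0.4,0,0,0,0,0]
}}

```text
time: 3.3
position: [0.4971, -0.0247, 0.1403]
eef_rot: [-0.0, 0.618, 0.786, -0.0]
wrist_force: [-0.8, 2.1, 1.4]
finger_gap: 0.0
grip_force: 1.0
```

```bash
python3 - <<'E'
from h import *
st()
E
```

```text
t 3.30 clampxy [32.8  1.4] z 0.1403  F(clamp x,y,z) [2.27 0.28 1.42] grip 0.000
[[-0.236, 0.972, -0.0], [0.972, 0.236, 0.0], [0.0, -0.0, -1.0]]
```

Call:
{"name": "arm_command", "arguments": {
  "rows": [-1,-0.4,0,0,0,0,0,-1,-0.8,0,0,0,0,0,-1,-1.2,0,0,0,0,0,-1,-1.6,0,0,0,0,0,-1,-2,0,0,0,0,0,-1,-2.4,0,0,0,0,0,-1,-2.4,0,0,0,0,0,-1,-2.4,0,0,0,0,0]
}}

```text
time: 3.97
position: [0.503, -0.048, 0.1404]
eef_rot: [-0.0, 0.618, 0.786, 0.0]
wrist_force: [-1.5, 3.8, 3.3]
finger_gap: 0.0
grip_force: 2.2
```

```bash
python3 - <<'E'
from h import *
st()
E
```

```text
t 3.97 clampxy [8.7 1.2] z 0.1404  F(clamp x,y,z) [4.03 0.51 3.28] grip 0.000
[[-0.235, 0.972, -0.0], [0.972, 0.235, 0.0], [0.0, 0.0, -1.0]]
```

Call:
{"name": "arm_command", "arguments": {
  "rows": [-1,-0.4,0,0,0,0,0,-1,-0.7,0,0,0,0,0,-1,-0.9,0,0,0,0,0,-1,-0.9,0,0,0,0,0,-1,-0.9,0,0,0,0,0]
}}

```text
time: 4.38
position: [0.5048, -0.0558, 0.1399]
eef_rot: [-0.001, 0.618, 0.786, 0.001]
wrist_force: [-0.6, 5.9, 1.7]
finger_gap: -0.0
grip_force: 3.1
```

```bash
cat >> h.py <<'E'
def side(n):
    b=cam('side')['image'][195:415,240:450,::-1]
    b=cv2.convertScaleAbs(cv2.resize(b,None,fx=2.7,fy=2.7,interpolation=cv2.INTER_CUBIC),alpha=1.8);cv2.imwrite('pics/'+n,b)
E
python3 - <<'E'
from h import *
st(); side('s1.png')
E
```

```text
t 4.38 clampxy [0.7 1.3] z 0.1399  F(clamp x,y,z) [ 5.91 -0.8   1.68] grip -0.000
[[-0.235, 0.972, -0.001], [0.972, 0.235, 0.002], [0.002, -0.0, -1.0]]
```

View pics/s1.png

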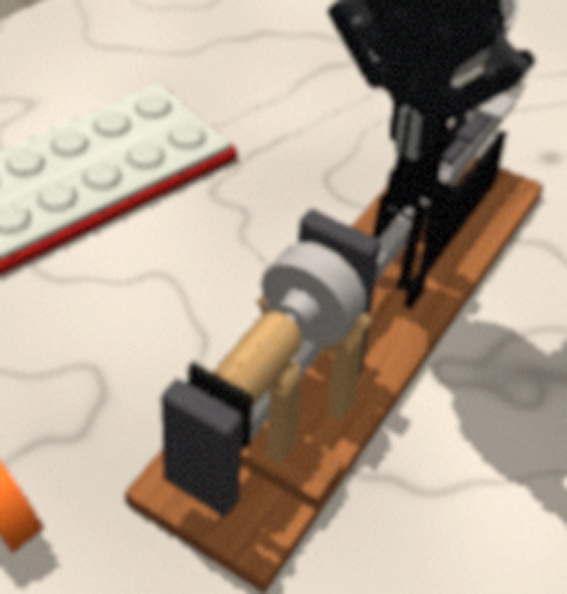

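The jaw (about (205,440) in the crop) has moved in and the pad is at or near the handle end (about (235,370)). Now I let go and track jaw and handle numerically from the side camera.

Call:
{"name": "arm_command", "arguments": {
  "rows": [-1,-0.1,0.1,0,0,0,0,-1,-0.1,0.1,0,0,0,0,-1,1,0.1,0,0,0,0,-1,2,0.1,0,0,0,0,-1,3,0.1,0,0,0,0,-1,3.8,0.1,0,0,0,0,-1,3.8,0.1,0,0,0,0,-1,3.8,0.1,0,0,0,0]
}}

```text
time: 5.1
position: [0.4969, -0.0191, 0.1402]
eef_rot: [0.0, 0.617, 0.787, -0.0]
wrist_force: [-0.5, 1.4, 0.6]
finger_gap: 0.0002
grip_force: 0.7
```

```bash
cat >> h.py <<'E'
def W(x,y,z): return np.r_[O+EX*x/1e3+EY*y/1e3,z/1e3]
REF=cv2.imread('pics/side0.png')
def track(c,box,at):
    "box (u0,v0,u1,v1) in REF; at: clamp point (mm) for the scale -> shift in clamp x mm, residual px, score"
    u0,v0,u1,v1=box; k=4; I=c['image'][:,:,::-1]
    t=cv2.resize(REF[v0:v1,u0:u1],None,fx=k,fy=k,interpolation=cv2.INTER_CUBIC)
    s=cv2.resize(np.ascontiguousarray(I[v0-50:v1+20,u0-20:u1+50]),None,fx=k,fy=k,interpolation=cv2.INTER_CUBIC)
    m=cv2.matchTemplate(s,t,cv2.TM_CCOEFF_NORMED); _,sc,_,l=cv2.minMaxLoc(m)
    d=np.array(l)/k-[20,50]
    a,b=proj(c,[W(*at),W(at[0]-20,at[1],at[2])]); g=(b-a)/20; n=g/np.linalg.norm(g)
    return (d@n/np.linalg.norm(g)).round(2),(d-n*(d@n)).round(1).tolist(),round(sc,3)
def look():
    st(); c=cam('side')
    # boxes in REF pixels: jaw front, handle, cutter
    print('jaw',track(c,(295,338,330,392),(215,0,100)))
    print('knob',track(c,(318,312,352,345),(170,0,115)))
    print('cutter',track(c,(336,284,372,310),(110,0,130)))
    return c
E
python3 - <<'E'
from h import *
c=look()
for x in (205,220,230): print(x,proj(c,[W(x,0,125)]))
E
```

```text
t 5.10 clampxy [38.2  0.2] z 0.1402  F(clamp x,y,z) [1.49 0.15 0.63] grip 0.000
[[-0.237, 0.971, 0.0], [0.971, 0.237, -0.001], [-0.001, -0.0, -1.0]]
jaw (np.float64(5.63), [0.1, 0.1], 0.928)
knob (np.float64(2.27), [-0.1, -0.0], 0.986)
cutter (np.float64(0.0), [0.0, 0.0], 0.999)
205 [[323.73291739 333.69246022]]
220 [[317.77945979 340.69127572]]
230 [[313.70555989 345.48249589]]
```

```bash
cat >> h.py <<'E'
def prof(img,c,y=5.8,z=118.8,xs=np.arange(95,225,.5)):
    p=proj(c,[W(x,y,z) for x in xs]).astype(np.float32)
    v=cv2.remap(img,p[:,0].reshape(1,-1),p[:,1].reshape(1,-1),cv2.INTER_LINEAR)[0].astype(float)
    return xs,v
def edges(img,c):
    xs,v=prof(img,c); s=v[:,0]-v[:,2]; h=.5*np.percentile(s,90)
    w=s>h; i=np.flatnonzero(w); 
    j=i[0]; k=i[-1]
    e=lambda a:xs[a]+.5*(h-s[a])/(s[a+1]-s[a])
    return e(j-1).round(2),e(k).round(2)
E
python3 - <<'E'
from h import *
c=cam('side')
for im in (REF[:,:,::-1].copy(),c['image']):
    print(edges(im,c))
    xs,v=prof(im,c); print([(int(x),int(a[0]),int(a[2])) for x,a in zip(xs[::4],v[::4])])
    xs,v=prof(im,c,3.8,114.2); print('shank line',[(int(x),int(a[0]),int(a[2])) for x,a in zip(xs[40:110:2],v[40:110:2])])
E
```

```text
(np.float64(147.4), np.float64(210.62))
[(95, 104, 96), (97, 103, 95), (99, 102, 95), (101, 101, 93), (103, 100, 93), (105, 99, 92), (107, 100, 92), (109, 99, 91), (111, 91, 85), (113, 74, 69), (115, 56, 52), (117, 50, 46), (119, 49, 45), (121, 48, 44), (123, 49, 45), (125, 57, 53), (127, 75, 70), (129, 91, 84), (131, 99, 91), (133, 100, 92), (135, 98, 91), (137, 96, 89), (139, 89, 82), (141, 72, 67), (143, 62, 58), (145, 69, 62), (147, 89, 67), (149, 101, 61), (151, 109, 59), (153, 110, 57), (155, 110, 56), (157, 110, 56), (159, 110, 57), (161, 109, 56), (163, 109, 56), (165, 109, 56), (167, 108, 57), (169, 108, 56), (171, 107, 55), (173, 107, 55), (175, 106, 54), (177, 106, 54), (179, 106, 54), (181, 106, 54), (183, 106, 55), (185, 106, 55), (187, 105, 53), (189, 106, 55), (191, 104, 53), (193, 103, 53), (195, 103, 53), (197, 103, 52), (199, 103, 54), (201, 102, 53), (203, 99, 51), (205, 98, 50), (207, 89, 45), (209, 70, 36), (211, 48, 25), (213, 28, 14), (215, 18, 13), (217, 13, 13), (219, 7, 7), (221, 4, 4), (223, 6, 4)]
shank line [(115, 49, 45), (116, 49, 45), (117, 49, 45), (1
[... 1389 characters left out ...]
), (205, 90, 47), (207, 57, 31), (209, 26, 17), (211, 11, 11), (213, 11, 11), (215, 4, 4), (217, 9, 8), (219, 23, 22), (221, 39, 39), (223, 47, 47)]
shank line [(115, 53, 49), (116, 53, 48), (117, 53, 48), (118, 53, 48), (119, 53, 49), (120, 55, 51), (121, 60, 56), (122, 68, 63), (123, 77, 71), (124, 87, 80), (125, 95, 88), (126, 103, 95), (127, 105, 97), (128, 106, 98), (129, 107, 99), (130, 107, 98), (131, 106, 97), (132, 104, 96), (133, 103, 95), (134, 101, 93), (135, 98, 90), (136, 90, 83), (137, 80, 74), (138, 70, 65), (139, 65, 60), (140, 66, 61), (141, 72, 66), (142, 82, 70), (143, 91, 72), (144, 101, 72), (145, 107, 69), (146, 112, 66), (147, 115, 63), (148, 116, 61), (149, 117, 61)]
```

Call:
{"name": "arm_command", "arguments": {
  "rows": [-1,-0.4,0,0,0,0,0,-1,-0.8,0,0,0,0,0,-1,-1.2,0,0,0,0,0,-1,-1.6,0,0,0,0,0,-1,-2,0,0,0,0,0,-1,-2.4,0,0,0,0,0,-1,-2.8,0,0,0,0,0,-1,-3,0,0,0,0,0,-1,-3,0,0,0,0,0]
}}

```text
time: 5.95
position: [0.5046, -0.0487, 0.1406]
eef_rot: [-0.0, 0.619, 0.786, 0.001]
wrist_force: [-1.2, 4.8, 4.0]
finger_gap: 0.0001
grip_force: 2.8
```

```bash
cat >> h.py <<'E'
def look2():
    st(); c=cam('side'); I=c['image']
    xs,v=prof(I,c,3.8,114.2); g=v.mean(1)
    print('knob edges',edges(I,c),'jaw',track(c,(295,338,330,392),(215,0,100))[::2],'cutter',track(c,(336,284,372,310),(110,0,130))[::2])
    return c
E
python3 -c "
from h import *
look2()"
```

```text
t 5.95 clampxy [ 7.6 -0.2] z 0.1406  F(clamp x,y,z) [4.96 0.03 3.99] grip 0.000
[[-0.235, 0.972, 0.001], [0.972, 0.235, 0.001], [0.001, 0.001, -1.0]]
knob edges (np.float64(146.19), np.float64(200.69)) jaw (np.float64(12.17), 0.934) cutter (np.float64(1.43), 0.996)
```

Call:
{"name": "arm_command", "arguments": {
  "rows": [-1,-0.3,0,0,0,0,0,-1,-0.6,0,0,0,0,0,-1,-0.8,0,0,0,0,0,-1,-0.8,0,0,0,0,0,-1,-0.8,0,0,0,0,0]
}}

```text
time: 6.42
position: [0.5059, -0.0545, 0.1403]
eef_rot: [-0.002, 0.619, 0.785, 0.002]
wrist_force: [-1.0, 9.3, 3.5]
finger_gap: -0.0
grip_force: 5.2
```

```bash
python3 -c "
from h import *
look2()"
```

```text
t 6.42 clampxy [ 1.7 -0.2] z 0.1403  F(clamp x,y,z) [ 9.25 -1.26  3.52] grip -0.000
[[-0.234, 0.972, -0.0], [0.972, 0.234, 0.005], [0.005, 0.001, -1.0]]
knob edges (np.float64(145.85), np.float64(199.88)) jaw (np.float64(13.93), 0.922) cutter (np.float64(1.43), 0.995)
```

Call:
{"name": "arm_command", "arguments": {
  "rows": [-1,-0.1,0,0,0,0,0,-1,-0.1,0,0,0,0,0,-1,1,0,0,0,0,0,-1,2,0,0,0,0,0,-1,3,0,0,0,0,0,-1,3.9,0,0,0,0,0,-1,3.9,0,0,0,0,0,-1,3.9,0,0,0,0,0]
}}

```text
time: 7.13
position: [0.4965, -0.0185, 0.1401]
eef_rot: [0.0, 0.618, 0.787, -0.0]
wrist_force: [-0.3, 0.9, -1.4]
finger_gap: 0.0001
grip_force: 0.6
```

```bash
python3 -c "
from h import *
look2()"
```

```text
t 7.13 clampxy [38.9  0.5] z 0.1401  F(clamp x,y,z) [ 0.94  0.13 -1.41] grip 0.000
[[-0.237, 0.971, -0.0], [0.971, 0.237, -0.001], [-0.001, -0.001, -1.0]]
knob edges (np.float64(145.7), np.float64(200.83)) jaw (np.float64(12.17), 0.936) cutter (np.float64(1.43), 0.995)
```

Call:
{"name": "arm_command", "arguments": {
  "rows": [-1,-0.4,0,0,0,0,0,-1,-0.8,0,0,0,0,0,-1,-1.2,0,0,0,0,0,-1,-1.6,0,0,0,0,0,-1,-2,0,0,0,0,0,-1,-2.4,0,0,0,0,0,-1,-2.7,0,0,0,0,0,-1,-2.7,0,0,0,0,0]
}}

```text
time: 7.85
position: [0.5031, -0.0433, 0.1408]
eef_rot: [-0.002, 0.619, 0.785, 0.002]
wrist_force: [-2.3, 10.9, 5.5]
finger_gap: 0.0001
grip_force: 5.1
```

```bash
python3 -c "
from h import *
look2()"
```

```text
t 7.85 clampxy [13.3 -0. ] z 0.1408  F(clamp x,y,z) [11.16 -0.4   5.52] grip 0.000
[[-0.234, 0.972, -0.001], [0.972, 0.234, 0.005], [0.005, 0.0, -1.0]]
knob edges (np.float64(143.69), np.float64(198.04)) jaw (np.float64(15.44), 0.922) cutter (np.float64(1.82), 0.994)
```

Call:
{"name": "arm_command", "arguments": {
  "rows": [-1,-0.3,0,0,0,0,0,-1,-0.6,0,0,0,0,0,-1,-0.6,0,0,0,0,0]
}}

```text
time: 8.15
position: [0.5045, -0.0493, 0.1406]
eef_rot: [-0.001, 0.619, 0.786, 0.001]
wrist_force: [-1.9, 8.6, 4.4]
finger_gap: 0.0002
grip_force: 4.5
```

Call:
{"name": "arm_command", "arguments": {
  "rows": [-1,-0.3,0,0,0,0,0,-1,-0.6,0,0,0,0,0,-1,-0.7,0,0,0,0,0,-1,-0.7,0,0,0,0,0]
}}

```text
time: 8.48
position: [0.5059, -0.0552, 0.1403]
eef_rot: [-0.002, 0.619, 0.785, 0.002]
wrist_force: [-1.2, 10.3, 3.5]
finger_gap: 0.0002
grip_force: 5.4
```

```bash
python3 -c "
from h import *
c=look2()
xs,v=prof(c['image'],c,3.8,114.2); print([(int(x),int(a[0]),int(a[2])) for x,a in zip(xs[70:110:2],v[70:110:2])])"
```

```text
t 8.48 clampxy [1. 0.] z 0.1403  F(clamp x,y,z) [10.27 -1.32  3.55] grip 0.000
[[-0.234, 0.972, -0.001], [0.972, 0.234, 0.006], [0.006, 0.0, -1.0]]
knob edges (np.float64(139.71), np.float64(193.94)) jaw (np.float64(19.88), 0.919) cutter (np.float64(1.49), 0.983)
[(130, 104, 96), (131, 102, 95), (132, 101, 93), (133, 98, 89), (134, 95, 84), (135, 94, 77), (136, 97, 69), (137, 101, 63), (138, 107, 59), (139, 111, 58), (140, 113, 58), (141, 115, 59), (142, 115, 60), (143, 115, 60), (144, 115, 59), (145, 115, 59), (146, 115, 60), (147, 115, 60), (148, 115, 60), (149, 115, 60)]
```

Call:
{"name": "arm_command", "arguments": {
  "rows": [-1,-0.1,0,0,0,0,0,-1,-0.1,0,0,0,0,0,-1,1,0,0,0,0,0,-1,2,0,0,0,0,0,-1,3,0,0,0,0,0,-1,3.9,0,0,0,0,0,-1,3.9,0,0,0,0,0,-1,3.9,0,0,0,0,0]
}}

```text
time: 9.2
position: [0.4966, -0.0194, 0.1401]
eef_rot: [-0.0, 0.618, 0.786, -0.0]
wrist_force: [-0.8, 0.9, -0.1]
finger_gap: -0.0001
grip_force: 0.7
```

```bash
python3 -c "
from h import *
look2()"
```

```text
t 9.20 clampxy [38.   0.6] z 0.1401  F(clamp x,y,z) [ 1.11  0.59 -0.1 ] grip -0.000
[[-0.237, 0.971, -0.001], [0.971, 0.237, -0.001], [-0.0, -0.001, -1.0]]
knob edges (np.float64(139.67), np.float64(194.7)) jaw (np.float64(18.38), 0.935) cutter (np.float64(1.49), 0.982)
```

Call:
{"name": "arm_command", "arguments": {
  "rows": [-1,-0.4,0,0,0,0,0,-1,-0.8,0,0,0,0,0,-1,-1.2,0,0,0,0,0,-1,-1.6,0,0,0,0,0,-1,-2,0,0,0,0,0,-1,-2.2,0,0,0,0,0,-1,-2.2,0,0,0,0,0]
}}

```text
time: 9.83
position: [0.5022, -0.0395, 0.1408]
eef_rot: [-0.002, 0.619, 0.785, 0.002]
wrist_force: [-2.7, 9.1, 6.2]
finger_gap: 0.0002
grip_force: 4.9
```

```bash
python3 -c "
from h import *
look2()"
```

```text
t 9.83 clampxy [17.1 -0. ] z 0.1408  F(clamp x,y,z) [9.51 0.47 6.17] grip 0.000
[[-0.233, 0.972, -0.001], [0.972, 0.233, 0.005], [0.005, 0.0, -1.0]]
knob edges (np.float64(139.62), np.float64(193.25)) jaw (np.float64(20.15), 0.92) cutter (np.float64(1.49), 0.982)
```

Call:
{"name": "arm_command", "arguments": {
  "rows": [-1,-0.2,0,0,0,0,0,-1,-0.2,0,0,0,0,0,-1,-0.2,0,0,0,0,0]
}}

```text
time: 10.13
position: [0.5025, -0.041, 0.1408]
eef_rot: [-0.002, 0.619, 0.785, 0.002]
wrist_force: [-2.0, 10.4, 5.0]
finger_gap: -0.0002
grip_force: 5.1
```

Call:
{"name": "arm_command", "arguments": {
  "rows": [-1,-0.2,0,0,0,0,0,-1,-0.2,0,0,0,0,0,-1,-0.2,0,0,0,0,0]
}}

```text
time: 10.38
position: [0.503, -0.0428, 0.1408]
eef_rot: [-0.002, 0.619, 0.785, 0.002]
wrist_force: [-3.0, 10.5, 6.1]
finger_gap: -0.0002
grip_force: 5.3
```

```bash
python3 -c "
from h import *
look2()"
```

```text
t 10.38 clampxy [13.8 -0. ] z 0.1408  F(clamp x,y,z) [10.88  0.41  6.12] grip -0.000
[[-0.234, 0.972, -0.001], [0.972, 0.234, 0.005], [0.005, 0.0, -1.0]]
knob edges (np.float64(138.31), np.float64(192.44)) jaw (np.float64(21.65), 0.918) cutter (np.float64(1.49), 0.98)
```

Call:
{"name": "arm_command", "arguments": {
  "rows": [-1,-0.2,0,0,0,0,0,-1,-0.2,0,0,0,0,0,-1,-0.2,0,0,0,0,0]
}}

```text
time: 10.68
position: [0.5035, -0.0448, 0.1408]
eef_rot: [-0.002, 0.619, 0.785, 0.002]
wrist_force: [-2.1, 9.0, 5.5]
finger_gap: -0.0002
grip_force: 5.2
```

```bash
python3 -c "
from h import *
look2()"
```

```text
t 10.68 clampxy [11.7 -0. ] z 0.1408  F(clamp x,y,z) [ 9.22 -0.04  5.54] grip -0.000
[[-0.234, 0.972, -0.001], [0.972, 0.234, 0.005], [0.005, 0.0, -1.0]]
knob edges (np.float64(137.62), np.float64(191.56)) jaw (np.float64(22.24), 0.918) cutter (np.float64(1.49), 0.978)
```

Call:
{"name": "arm_command", "arguments": {
  "rows": [-1,-0.2,0,0,0,0,0,-1,-0.2,0,0,0,0,0,-1,-0.2,0,0,0,0,0]
}}

```text
time: 10.98
position: [0.5039, -0.0467, 0.1407]
eef_rot: [-0.002, 0.619, 0.785, 0.002]
wrist_force: [-2.6, 10.3, 4.9]
finger_gap: 0.0005
grip_force: 5.4
```

```bash
python3 -c "
from h import *
look2()"
```

```text
t 10.98 clampxy [ 9.8 -0. ] z 0.1407  F(clamp x,y,z) [10.61  0.05  4.95] grip 0.000
[[-0.234, 0.972, -0.001], [0.972, 0.234, 0.005], [0.005, 0.0, -1.0]]
knob edges (np.float64(137.12), np.float64(190.94)) jaw (np.float64(22.83), 0.914) cutter (np.float64(1.49), 0.978)
```

Call:
{"name": "arm_command", "arguments": {
  "rows": [-1,-0.2,0,0,0,0,0,-1,-0.2,0,0,0,0,0,-1,-0.2,0,0,0,0,0]
}}

```text
time: 11.28
position: [0.5043, -0.0482, 0.1407]
eef_rot: [-0.002, 0.619, 0.785, 0.002]
wrist_force: [-4.1, 10.5, 5.2]
finger_gap: 0.0006
grip_force: 5.9
```

```bash
python3 -c "
from h import *
look2()"
```

```text
t 11.28 clampxy [ 8.2 -0. ] z 0.1407  F(clamp x,y,z) [11.16  1.49  5.24] grip 0.001
[[-0.234, 0.972, -0.001], [0.972, 0.234, 0.006], [0.006, 0.0, -1.0]]
knob edges (np.float64(137.05), np.float64(190.81)) jaw (np.float64(23.15), 0.907) cutter (np.float64(1.49), 0.977)
```

Call:
{"name": "arm_command", "arguments": {
  "rows": [-1,-0.1,0,0,0,0,0,-1,-0.1,0,0,0,0,0,-1,-0.1,0,0,0,0,0]
}}

```text
time: 11.58
position: [0.5045, -0.0489, 0.1407]
eef_rot: [-0.002, 0.619, 0.785, 0.002]
wrist_force: [-2.1, 11.6, 5.4]
finger_gap: -0.0001
grip_force: 6.2
```

```bash
python3 -c "
from h import *
look2()
for i in range(3): cam('side'); st()"
```

```text
t 11.58 clampxy [ 7.5 -0. ] z 0.1407  F(clamp x,y,z) [11.8  -0.67  5.41] grip -0.000
[[-0.234, 0.972, -0.001], [0.972, 0.234, 0.006], [0.006, 0.0, -1.0]]
knob edges (np.float64(137.05), np.float64(190.85)) jaw (np.float64(23.15), 0.903) cutter (np.float64(1.49), 0.978)
t 11.68 clampxy [ 7.5 -0. ] z 0.1406  F(clamp x,y,z) [11.82 -0.3   6.31] grip 0.000
[[-0.234, 0.972, -0.001], [0.972, 0.234, 0.006], [0.006, 0.0, -1.0]]
t 11.73 clampxy [ 7.5 -0. ] z 0.1407  F(clamp x,y,z) [11.5  -0.52  5.75] grip 0.000
[[-0.234, 0.972, -0.001], [0.972, 0.234, 0.006], [0.006, 0.0, -1.0]]
t 11.78 clampxy [ 7.5 -0. ] z 0.1406  F(clamp x,y,z) [11.89 -1.25  5.59] grip 0.000
[[-0.234, 0.972, -0.001], [0.972, 0.234, 0.006], [0.006, 0.0, -1.0]]
```

Handle edge no longer moves (137.05) while the force climbs: it is home. I let go and raise the fingers.

Call:
{"name": "arm_command", "arguments": {
  "rows": [-1,1,0,0,0,0,0,-1,2,0,0,0,0,0,-1,3,0,0,0,0,0,-1,3.5,0,0,0,0,0,-1,3.5,0,0,0,0,0,-1,3.5,0,-3,0,0,0,-1,3.5,0,-6,0,0,0,-1,3.5,0,-7,0,0,0,-1,3.5,0,-7,0,0,0]
}}

```text
time: 12.53
position: [0.4999, -0.0187, 0.214]
eef_rot: [0.004, 0.618, 0.786, 0.002]
wrist_force: [-0.2, -0.7, 0.5]
finger_gap: 0.0002
grip_force: 0.0
```

```bash
python3 -c "
from h import *
look2(); side('s2.png')"
```

```text
t 12.53 clampxy [37.9 -2.7] z 0.2140  F(clamp x,y,z) [-0.62  0.36  0.46] grip 0.000
[[-0.236, 0.972, 0.009], [0.972, 0.236, -0.002], [-0.004, 0.008, -1.0]]
knob edges (np.float64(137.06), np.float64(194.65)) jaw (np.float64(18.38), 0.938) cutter (np.float64(1.49), 0.978)
```

View pics/s2.png

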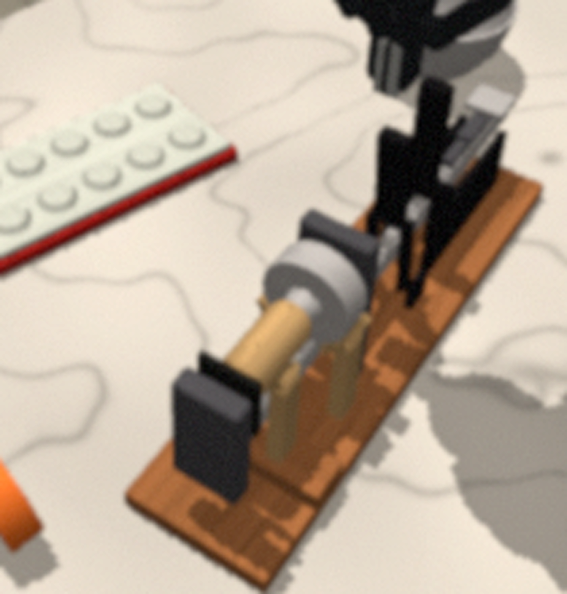

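The picture shows the handle flush on the collar (about (305,310)), with the jaw still held by the ratchet. On to the release tab.

Call:
{"name": "arm_command", "arguments": {
  "rows": [-1,-4,0,0,0,0,0,-1,-8,0,0,0,0,0,-1,-12,0,0,0,0,0,-1,-15,0,0,0,0,0,-1,-18,0,0,0,0,0,-1,-19,0,0,0,0,0,-1,-19,0,0,0,0,0,-1,-19,0,0,0,0,0]
}}

```text
time: 13.3
position: [0.5401, -0.2016, 0.2083]
eef_rot: [-0.002, 0.619, 0.786, -0.0]
wrist_force: [-0.3, 0.4, -0.0]
finger_gap: 0.0001
grip_force: 0.0
```

```bash
python3 -c "
from h import *
st()"
```

```text
t 13.30 clampxy [-149.3    1.6] z 0.2083  F(clamp x,y,z) [ 0.48  0.23 -0.01] grip 0.000
[[-0.235, 0.972, -0.004], [0.972, 0.235, 0.002], [0.003, -0.003, -1.0]]
```

Call:
{"name": "arm_command", "arguments": {
  "rows": [-1,-0.1,0.2,3,0,0,0,-1,-0.1,0.2,6,0,0,0,-1,-0.1,0.2,9,0,0,0,-1,-0.1,0.2,11,0,0,0,-1,-0.1,0.2,12,0,0,0,-1,-0.1,0.2,12,0,0,0,-1,-0.1,0.2,12.5,0,0,0,-1,-0.1,0.2,13,0,0,0,-1,-0.1,0.2,13,0,0,0]
}}

```text
time: 14.05
position: [0.5447, -0.2029, 0.0813]
eef_rot: [0.001, 0.618, 0.786, 0.0]
wrist_force: [0.6, -0.1, 0.3]
finger_gap: -0.0
grip_force: 0.1
```

```bash
python3 -c "
from h import *
look2()"
```

```text
t 14.05 clampxy [-151.6   -2.7] z 0.0813  F(clamp x,y,z) [-0.3  -0.59  0.32] grip -0.000
[[-0.236, 0.972, 0.002], [0.972, 0.236, -0.001], [-0.002, 0.002, -1.0]]
knob edges (np.float64(137.05), np.float64(199.56)) jaw (np.float64(12.17), 0.948) cutter (np.float64(1.49), 0.978)
```

Call:
{"name": "arm_command", "arguments": {
  "rows": [-1,0,-0.2,0.5,0,0,0,-1,0,-0.2,0.9,0,0,0,-1,0,-0.2,0.9,0,0,0,-1,0,-0.2,0.9,0,0,0,-1,0,-0.2,0.9,0,0,0,-1,0,-0.2,0.9,0,0,0,-1,0,-0.2,0.9,0,0,0,-1,0,-0.2,0.9,0,0,0]
}}

```text
time: 14.77
position: [0.5439, -0.2049, 0.0728]
eef_rot: [0.003, 0.618, 0.786, 0.0]
wrist_force: [3.0, -3.3, 5.1]
finger_gap: 0.0004
grip_force: 3.2
```

```bash
python3 -c "
from h import *
look2()"
```

```text
t 14.77 clampxy [-153.4   -1.4] z 0.0728  F(clamp x,y,z) [-3.93 -2.11  5.1 ] grip 0.000
[[-0.236, 0.972, 0.005], [0.972, 0.236, -0.003], [-0.004, 0.004, -1.0]]
knob edges (np.float64(136.96), np.float64(218.45)) jaw (np.float64(-4.93), 0.891) cutter (np.float64(1.49), 0.978)
```

Call:
{"name": "arm_command", "arguments": {
  "rows": [-1,0,0,0,0,0,0,-1,0,0,0,0,0,0,-1,0,0,0,0,0,0,-1,0,0,0,0,0,0,-1,0,0,0,0,0,0,-1,0,0,0,0,0,0]
}}

```text
time: 15.32
position: [0.5439, -0.2049, 0.0728]
eef_rot: [0.003, 0.618, 0.786, 0.0]
wrist_force: [3.5, -4.7, 4.8]
finger_gap: -0.0001
grip_force: 3.2
```

```bash
python3 -c "
from h import *
look2(); side('s3.png')"
```

```text
t 15.32 clampxy [-153.4   -1.4] z 0.0728  F(clamp x,y,z) [-5.34 -2.25  4.82] grip -0.000
[[-0.236, 0.972, 0.005], [0.972, 0.236, -0.003], [-0.004, 0.004, -1.0]]
knob edges (np.float64(137.06), np.float64(218.44)) jaw (np.float64(-4.93), 0.891) cutter (np.float64(1.49), 0.978)
```

View pics/s3.png

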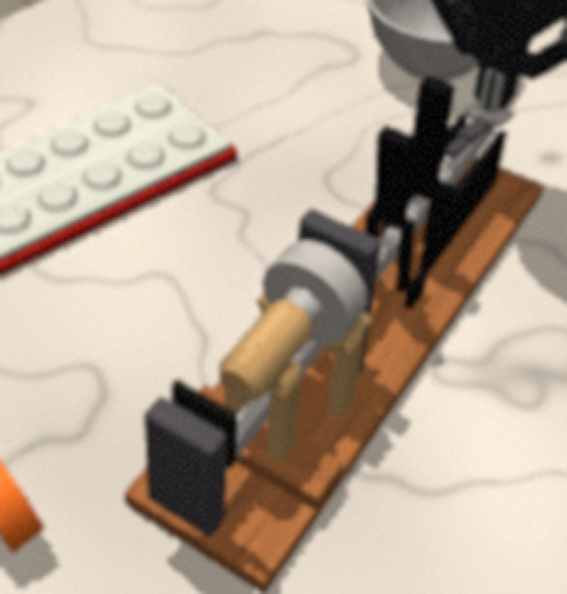

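The jaw has run back clear of the handle (about (190,465)) and stays still with the tab held down; the handle stays on the collar. I lift off.

Call:
{"name": "arm_command", "arguments": {
  "rows": [-1,0,0,-1,0,0,0,-1,0,0,-3,0,0,0,-1,0,0,-6,0,0,0,-1,0,0,-10,0,0,0,-1,0,0,-13,0,0,0,-1,0,0,-13,0,0,0,-1,0,0,-13,0,0,0,-1,0,0,-13,0,0,0]
}}

```text
time: 16.08
position: [0.5396, -0.202, 0.1997]
eef_rot: [-0.002, 0.618, 0.786, -0.0]
wrist_force: [0.4, -0.0, -0.5]
finger_gap: -0.0003
grip_force: 0.0
```

```bash
python3 -c "
from h import *
c=look2()
R2=c['image'][:,:,::-1]
m=proj(c,[W(215,0,125)]);print(m)
t=cam('top','top9.png')"
```

```text
t 16.08 clampxy [-149.6    2.1] z 0.1997  F(clamp x,y,z) [-0.14 -0.41 -0.5 ] grip -0.000
[[-0.236, 0.972, -0.004], [0.972, 0.236, 0.002], [0.003, -0.004, -1.0]]
knob edges (np.float64(137.0), np.float64(218.38)) jaw (np.float64(-4.93), 0.891) cutter (np.float64(1.49), 0.978)
[[319.7845812  338.33369217]]
```

View pics/top9.png

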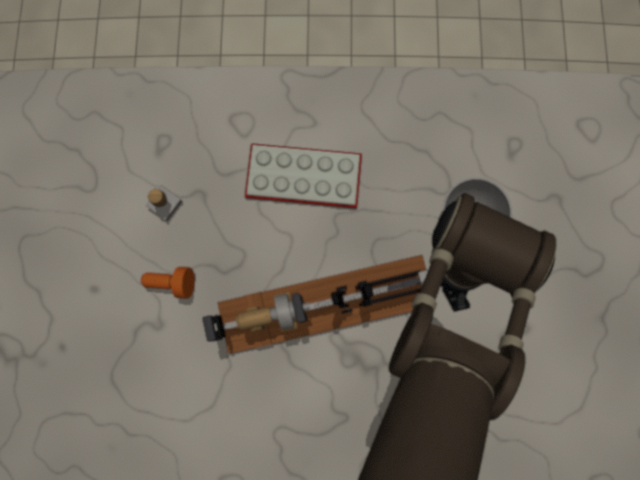

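The top view shows everything in place, with the jaw back at (212,327), the bystanders unmoved and the arm clear above the tab. Handing in.

```bash
python3 -c "
from rig import arm
print(arm.finish_job())"
```

```text
the job is handed in; nothing more can be done
None
```

The handle is pressed home on the collar (4 squeezes, stopped as soon as the force rose), the jaw has run back until it stopped, nothing is being touched, and the job was handed in at about 16 s; no verdict was returned.

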